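Close and seal a tube rack for the drive

ROBOT

A 6-joint arm with a two-finger parallel gripper is mounted at the origin on the work surface. World frame = base frame: x ahead of the robot, y to its left, z up, the work surface at z = 0. Lengths are in m, angles in rad, forces in N, time in s.
With the tool pointing down it reaches from about 0.35 to 0.975 m from the base axis. Payload 4.9 kg.
Tool frame: the origin (TCP) lies on the centre line of the jaws, within the pads' length; the fingertips stand manip.tcp_to_tips ahead of it and the grasp point (between the pads) is the TCP (manip.tcp_to_tips is the distance from the TCP to the fingertips, in m); y points along the fingers, z is the direction in which the jaws open and shut, and the axes are right-handed (so a half turn about y gives the same grasp; the last joint's range is limited). The gripper opens to 85 mm and grips with 20 to 120 N. Pads are 22 mm wide; open, the fingers measure 114 mm over their backs; the gripper's body (76 mm by 85 mm) begins 54 mm behind the grasp point. The pads swing forward as they close: fully open they stand 13 mm farther back than shut.
Start: joints at [0.995, 0.053, 1.613, -0, 1.476, -0.119], TCP at [0.276, 0.561, 0.25] pointing down, gripper open.
Joint ranges: [-3.01, 3.01], [-1.01, 2.22], [0.06, 2.58], [-1.02, 4.17], [0.09, 2.62], [-3.14, 3.14]. Speed limits (rad/s): [2.57, 2.57, 3.14, 3.14, 3.14, 3.14].

INTERFACE

Orientations are given as a unit quaternion [w, x, y, z].
In Python, from plant import manip gives the robot as it stands.
- The arm moves only by the tool apply_moves, never from a script. Its argument "moves" is a list of rows, each a list of 7 numbers: the gripper's target within -1 to 1 (shut at 1, half-way at 0, fully open at -1), then the shift along the tool's x, y, z in mm, then the turn, a rotation vector about the tool's x, y, z in degrees. A call has 1 to 20 rows; each row shifts and turns the commanded pose from where the row before left it, along the tool's axes as they then stand; what a row does not reach is not made up. A row lasts 1/10 s, in which the tool goes at most 50 mm and 8.59 degrees, less where a joint would pass 70% of its speed; a pose out of reach is approached as far as the arm can. A call with a gripper value outside its range is refused whole. The fingers move at their own pace and stop on an object; the grip force is fixed at half the most. Time passes only in rows, so rows that do not move let the fingers close. It gives the time, the measured TCP pose, the force and the opening at its end, in the units of the state.
- manip.state(): the state, without advancing time (a new reading comes with each control period).
- manip.grab_frame(name): name is "scene" or "top" or "wrist"; returns the picture (480x640x3 uint8, blue, green, red); there is no depth.
- manip.calibration(name): a dict with "mtx" (3x3 intrinsics, pixels), "distortion" ([k1, k2, p1, p2, k3] as OpenCV has them; the pictures are not rectified), "T" (4x4, takes a point from camera to world coordinates); the wrist camera has in their place "T_tool_cam" (4x4, takes a point from camera to tool coordinates, whose origin is the TCP and whose axes are the tool frame's). Camera axes: x right, y down, z forward; pixel columns grow to the right and rows downward; lengths in m; the calibration is good to about 2 mm. A picture is of the moment at which its call begins: read the wrist's pose just before it. calibration takes no time and is no camera call.
- manip.job_done(): hands the job in, once; it reports no verdict.
The state is a dict: "time": time; "joint_pos": joint angles; "joint_vel": joint speeds; "joint_efforts": joint torques, N m; "tool_pos": TCP position; "tool_rot": TCP orientation; "contact_force": force on the tool from outside, world axes, zero at the start; "ft_torque": the same for the moment, N m; "gripper_width": opening from 0.0 (shut) to 1.0 (fully open).
Only numpy, scipy, OpenCV 4.12 (cv2) and the standard library are available. Lean on these libraries where they do the work, as an engineer would, in place of code of your own. Each camera call takes 0.05 s, during which the arm holds its last target. There are 200 camera calls.

TASK

Get the yellow tube rack ready for the drive: lower its blue cover level onto the rack's two steel locating pins, with the hook coming up through the cover's slot, until it lies fully home. Then clip the red-handled seal onto the rack: push its steel ring down past the snap hook's sprung gate, so that the ring lies on the cover around the hook's upturned nose and the gate has snapped shut above it. Let go of everything, and leave the other things on the bench where they stand.

Things in the scene. Friction and masses are not known exactly. Their poses are not given: they have to be found in the camera images.
- rack: fixed yellow tube rack, 125 (x) x 160 (y) x 70 mm high, with capped tubes below its rim, two steel pins and a snap hook. Origin: centre of its underside, on the bench; x away from the robot at yaw 0, z up. The hook is a 9 mm round bar in the rack's xz plane (y = 0): shank at x = 60 mm up to z = 154, bottom arm at z = 63 (below the rim), nose at x = 18 up to z = 110 mm
- pin_left (a point): axis of the left (+y) locating pin at the height of the rack's rim (rack frame x -5, y 68, z 70 mm), where the cover's underside comes to lie. The pin has 8 mm diameter and a domed tip 23 mm above the rim
- pin_right (a point): the same for the right (-y) pin (rack frame x -5, y -68, z 70 mm)
- hook_nose (a point): on the axis of the hook's nose, 4 mm below its rounded tip (rack frame x 18, y 0, z 106 mm; 28 mm above the top of the seated cover). Axes are those of the rack
- gate_tip (a point): free end of the orange gate, a flap 43 x 10 x 4 mm that closes the hook's mouth (open upward, between nose and shank): it slopes down at 45 degrees from its hinge on the shank (rack frame x 54, z 133 mm) to the inner side of the nose (x 23.5, z 102.5 mm when shut)
- gate (a joint): gate angle: 0 shut, grows as it is pressed down and away from the nose, at most 0.75 rad; sprung shut (2 N at its tip starts it, 4 N opens 0.5 rad). A ring pressed straight down, flat or its far bar up to 15 degrees lower, its centre 4 to 9 mm from the nose axis towards rack -x, swings it open; it snaps back once the ring's far bar is below its tip
- cover: loose blue plate, 124 (x) x 160 (y) x 8 mm, about 0.25 kg, flat on the bench. Origin: centre of its underside, z up; when fitted its axes match the rack's and its origin is over the rack's at rack z = 70 mm. Two 10 mm through holes; a slot 26 mm wide from x = 4 mm to its open end at the far (+x) edge goes round the hook; a white grip block stands on its near part
- hole_left (a point): centre of the cover's left hole at its underside (cover frame x -5, y 68, z 0 mm)
- hole_right (a point): centre of the cover's right hole at its underside (cover frame x -5, y -68, z 0 mm)
- cover_grip (a point): middle of the white grip block, 28 (x) x 14 (y) x 24 mm high (cover frame x -38, y 0, z 20 mm; the block spans z 8 to 32 mm); pinch it across y
- seal: loose seal, 0.08 kg: flat steel ring (bar 6.4, hole 31.6, outside 44.4 mm) with a red handle, standing with the ring flat on the rail's base. Origin: centre of the ring's underside, z up, x from handle to the ring's far bar. The handle rises from the near rim (x -24 mm) to z = 24, then leans back (to -x) 28 degrees from vertical for 62 mm; 10 mm thick (y) by 14 mm
- seal_ring (a point): centre of the seal's ring, 3.2 mm above its underside
- seal_grip (a point): middle of the handle's leaning part (seal frame x -39, y 0, z 52 mm), axes of the seal. Pinch it across y with the tool leaning back along the handle: a rail hangs above the ring
- rail: fixed pipette rail: white base block (x -35 to 45, y +-100, top at z = 75 mm, on which the seal stands within 30 mm of the origin's x and y), two 14 mm blue posts (x -4, y +-85 mm) and a bar (x -28 to 9, y +-105, z 218 to 230 mm) with a box on it (y +-55, up to z = 298); pipettes hang behind the bar (x 11 to 33 mm, down to z = 137). Origin: on the bench
- microrack: loose green rack of micro tubes, 55 x 105 x 38 mm high; origin: centre of its underside. A bystander: leave it where it stands
- reagent: loose amber bottle, 52 mm diameter, 110 mm high; origin: centre of its underside. A bystander: leave it where it stands
- beaker: loose white beaker, 60 mm diameter, 75 mm high; origin: centre of its underside. A bystander: leave it where it stands
- cap: loose green tube cap lying flat, 36 mm diameter, 14 mm high; origin: centre of its underside. A bystander: leave it where it stands
- pot: loose sample pot, 44 mm diameter, 55 mm high; origin: centre of its underside. A bystander: leave it where it stands
- pen: loose marker pen, 115 x 12 x 11 mm; origin: centre of its underside. A bystander: leave it where it stands

How it is judged:
On the way, in this order (a step that is already met when the one before it is completed fails the run):
1. the cover lies home on both pins (each hole within 4 mm of its pin's foot) (distance between hole_left and pin_left below 0.004 m and distance between hole_right and pin_right below 0.004 m), for 0.2 s.
2. the seal's ring presses the gate open (all of step 1 and value of joint gate above 0.12 rad and contact force between seal and gate above 0.2 N), for 0.02 s.
3. the ring is round the nose below the gate and the gate has snapped shut (horizontal distance between seal_ring and hook_nose below 0.016 m and z of seal_ring in the frame of rack between 0.074 and 0.092 m and angle between seal's own z axis and vertical below 0.5 rad and value of joint gate below 0.06 rad), for 0.2 s.
At the end, for the whole second after the job is handed in: Both holes of the cover within 4 mm of their pins' feet; the ring's centre within 16 mm horizontally of the nose axis, 74 to 92 mm above the bench, tilted under 0.5 rad; the gate shut (under 0.06 rad); cover and seal at rest (all of step 1 and all of step 3 and linear speed of each of seal, cover below 0.02 m/s); the robot touches nothing.
It fails at once if the cover is tipped more than 25 degrees (angle between cover's own z axis and vertical above 0.436 rad).
It fails at once if a bystander (micro tube rack, bottle, beaker, cap, pot or pen) is pushed more than 25 mm from its place (distance of any of microrack, reagent, beaker, cap, pot, pen from where it was at the start of the episode above 0.025 m).
It also fails if it takes over 69 s, if anything falls off the work surface, if the arm or the gripper's body presses on something with over 40 N, if the wrist force passes 120 N, or if a joint passes its speed limit or range.

## Working session

There is one attempt and no reset: what is moved stays moved. The work goes in short steps, Python scripts to look and compute and a tool call to move; the robot and the scene stay as the last step left them, time stands still between calls to the robot, and variables do not carry over. Pictures are saved under pics/ and viewed, about 8 in all and at most 12, crops included, and the job is handed in when it is done.

Besides the shell and the picture viewer there is one more tool, called after "Request:" as name(argument=value, ...), one argument or row to a line, values as JSON. apply_moves: Moves the arm, as the interface text tells. Its arguments: {"type":"object","properties":{"moves":{"type":"array","items":{"type":"array","items":{"type":"number"}}}},"required":["moves"]}

```bash
mkdir -p pics; ls; python3 - <<'E'
from plant import manip
import cv2
print(manip.state()); print(manip.tcp_to_tips)
for n in("top","scene","wrist"):
    print(n,manip.calibration(n))
    cv2.imwrite(f"pics/{n}0.png",manip.grab_frame(n))
E
```

```text
pics
{'time': 0.0, 'joint_pos': array([ 9.94985914e-01,  5.33591748e-02,  1.61433825e+00,  1.44310022e-07,
        1.47600548e+00, -1.18989290e-01]), 'joint_vel': array([-0.00163068,  0.00144342,  0.00068056,  0.00045864,  0.00075751,
       -0.0004598 ]), 'joint_efforts': array([-3.35508130e-04, -3.93697643e+01, -3.70170343e+01, -1.83739094e-04,
        6.97254945e-03, -1.14392984e-05]), 'tool_pos': array([0.27534834, 0.56040509, 0.24903512]), 'tool_rot': array([-0.68803958,  0.68944258, -0.16036392,  0.1598558 ]), 'contact_force': array([ 0.63691445, -0.1801954 , -0.14890541]), 'ft_torque': array([ 0.02578866, -0.0554625 ,  0.01174402]), 'gripper_width': 1.0020982639520526}
0.019
top {'mtx': array([[483.1368194 ,   0.        , 316.882138  ],
       [  0.        , 483.1368194 , 246.97175582],
       [  0.        ,   0.        ,   1.        ]]), 'distortion': array([-0.050028,  0.      ,  0.      ,  0.      ,  0.      ]), 'T': array([[ 0.01036594, -0.98653581,  0.16321656,  0.40864931],
       [-0.99985702, -0.01240678, -0.01148948,  0.03253677],
       [ 0.01335978, -0.16307412, -0.
[... 502 characters left out ...]
.81393364,  1.02350123],
       [ 0.        ,  0.        ,  0.        ,  1.        ]])}
wrist {'mtx': array([[400.43836291,   0.        , 314.44653996],
       [  0.        , 400.43836291, 241.7722431 ],
       [  0.        ,   0.        ,   1.        ]]), 'distortion': array([-0.04705056,  0.        ,  0.        ,  0.        ,  0.        ]), 'T_tool_cam': array([[ 3.50118104e-04,  9.61952072e-01,  2.73218024e-01,
        -6.89969848e-02],
       [-1.94426137e-04, -2.73217970e-01,  9.61952131e-01,
        -1.24659437e-01],
       [ 9.99999920e-01, -3.89917581e-04,  9.13700682e-05,
        -9.59823017e-04],
       [ 0.00000000e+00,  0.00000000e+00,  0.00000000e+00,
         1.00000000e+00]])}
```

View pics/top0.png

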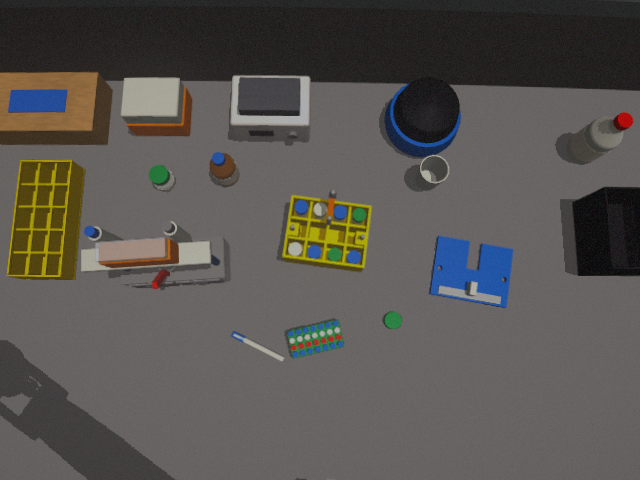

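View pics/scene0.png

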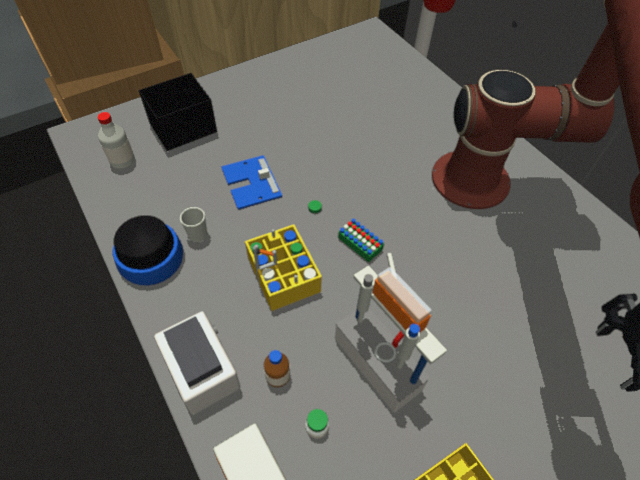

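The top view shows the rack around (327,232), the cover at (472,272) and the rail with the seal at (160,270). The scene view shows the same layout, with the ring at (386,352).

```bash
python3 - <<'E'
import cv2,numpy as np
t=cv2.imread("pics/top0.png");s=cv2.imread("pics/scene0.png")
a=cv2.resize(t[180:310,275:525],None,fx=3.2,fy=3.2,interpolation=3)
cv2.imwrite("pics/c1.png",a)
b=cv2.resize(s[250:410,325:455],None,fx=3.5,fy=3.5,interpolation=3)
c=cv2.resize(t[225:300,75:230],None,fx=2.2,fy=2.2,interpolation=3)
o=np.zeros((560,800,3),np.uint8);o[:560,:455]=b;o[:c.shape[0],458:458+c.shape[1]]=c
cv2.imwrite("pics/c2.png",cv2.convertScaleAbs(o,alpha=1.3))
E
```

```text
(no output)
```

View pics/c1.png

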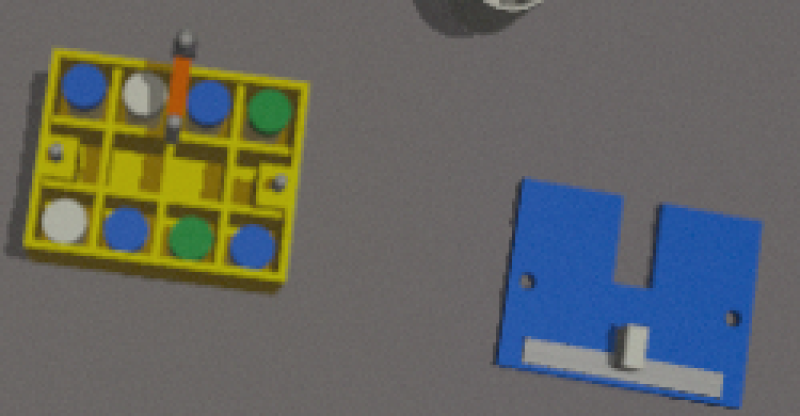

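View pics/c2.png

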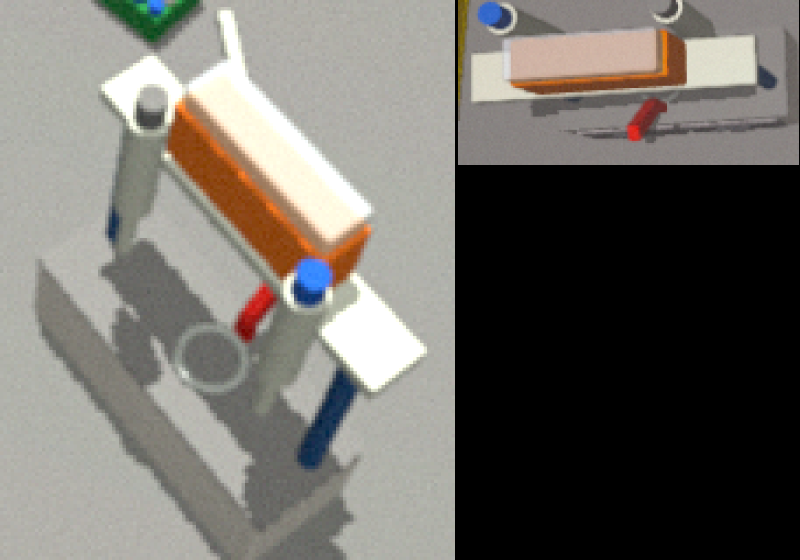

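c1 shows the rack's pin tips at (55,151) and (281,182), its nose at (174,121), and the cover's corners, holes and grip block. c2 shows the ring centre at (212,358) in the scene panel, and the red handle's tip at (636,130) in the top panel.

```bash
cat > h.py <<'E'
from plant import manip
import numpy as np, cv2
from scipy.spatial.transform import Rotation as R
from scipy.optimize import least_squares
def quat(q): return R.from_quat(np.r_[q[1:],q[0]])
def camT(n,st=None):
    c=manip.calibration(n)
    if n!="wrist": return c,np.array(c["T"])
    T=np.eye(4);T[:3,:3]=quat(st["tool_rot"]).as_matrix();T[:3,3]=st["tool_pos"]
    return c,T@np.array(c["T_tool_cam"])
def proj(P,n,st=None):
    c,T=camT(n,st);P=np.atleast_2d(P)
    Q=(P-T[:3,3])@T[:3,:3]
    return cv2.projectPoints(Q,np.zeros(3),np.zeros(3),c["mtx"],c["distortion"])[0][:,0]
def ray(px,z,n,st=None):
    c,T=camT(n,st)
    u=cv2.undistortPoints(np.array([[px]],float),c["mtx"],c["distortion"])[0,0]
    d=T[:3,:3]@np.r_[u,1]; return T[:3,3]+d*(z-T[2,3])/d[2]
def fit(obs,x0,z0=0,free_z=False):
    """obs: list of (local xyz mm, px, cam, st)"""
    def W(p,l): 
        l=np.array(l)/1000;c,s=np.cos(p[2]),np.sin(p[2])
        return np.array([p[0]+c*l[0]-s*l[1],p[1]+s*l[0]+c*l[1],z0+l[2]])
    f=lambda p:np.concatenate([proj(W(p,l),n,s)[0]-px for l,px,n,s in obs])
    r=least_squares(f,x0,loss="soft_l1");print(np.round(r.x,4),"yaw",np.degrees(r.x[2]).round(2),"res",np.round(r.fun.reshape(-1,2),1).tolist());return r.x
# tool: y along fingers (approach a), z jaw direction, yaw of jaw axis
def moves(pos,Rt,st=None):
    """total shift in tool axes (mm) and rotvec (deg) from the present measured pose; valid if shift done first or rotation first as noted"""
    st=st or manip.state();R0=quat(st["tool_rot"]);d=np.array(pos)-st["tool_pos"]
    print("shift in present tool axes",np.round(R0.inv().apply(d)*1000,1),"rotvec deg (tool)",np.round(np.degrees((R0.inv()*Rt).as_rotvec()),2),"shift in target axes",np.round(Rt.inv().apply(d)*1000,1))
def toolR(a,z):
    a=np.array(a,float);a/=np.linalg.norm(a);z=np.array(z,float);z-=a*(a@z);z/=np.linalg.norm(z)
    return R.from_matrix(np.c_[np.cross(a,z),a,z])
E
python3 - <<'E'
from h import *
C=lambda x,y:(275+x/3.2,180+y/3.2)
k=lambda L:[(l,C(*p),"top",None) for l,p in L]
print("rack");fit(k([((-5,68,93),(55,151)),((-5,-68,93),(281,182)),((62.5,80,70),(53,50)),((62.5,-80,70),(309,82)),((-62.5,80,70),(25,247)),((18,0,110),(174,121)),((60,0,154),(185,38))]),[.4,0,0])
print("cover");fit(k([((62,80,8),(522,178)),((62,-80,8),(762,220)),((-62,-80,8),(742,408)),((-62,80,8),(497,364)),((-5,68,8),(528,281)),((-5,-68,8),(734,319))]),[.4,-.3,0])
S=lambda x,y:(325+x/3.5,250+y/3.5);D=lambda x,y:(75+(x-458)/2.2,225+y/2.2)
print(ray(S(212,358),.0795,"scene"),ray(D(636,130),.152,"top"))
print("seal");fit([((0,0,5),S(212,358),"scene",None),((-53,0,77),D(636,130),"top",None)],[.35,.3,0],z0=.075)
print("rail");fit([((-28,105,230),D(473,101),"top",None),((-28,-105,230),D(757,83),"top",None),((9,-105,230),D(755,37),"top",None),((9,105,230),D(472,55),"top",None),((45,-100,75),D(783,27),"top",None),((-35,-100,75),D(787,122),"top",None)],[.35,.3,0])
for n,z,p in [("cap",.014,(393,320)),("micro",.038,(316,338)),("pen",.01,(258,346)),("beaker",.075,(434,166)),("reagent",.1,(219,160)),("pot",.055,(160,175))]: print(n,ray(p,z,"top").round(3))
st=manip.state();print(quat(st["tool_rot"]).as_matrix().round(3))
E
```

```text
rack
[ 0.5923  0.0014 -0.1199] yaw -6.87 res [[-0.0, 0.0], [0.2, -0.4], [-0.3, -0.0], [0.1, 0.5], [-0.5, 0.5], [0.0, 0.4], [0.5, -1.7]]
cover
[ 0.525  -0.3019 -0.1652] yaw -9.46 res [[0.4, -0.1], [0.1, 0.1], [-0.2, -0.0], [0.1, 0.3], [-0.1, 0.1], [-0.3, -0.4]]
[0.53034862 0.31451642 0.0795    ] [0.47878193 0.30356489 0.152     ]
seal
[0.5306 0.3147 0.2111] yaw 12.1 res [[-0.0, 0.0], [0.0, 0.0]]
rail
[0.5254 0.299  0.0731] yaw 4.19 res [[-1.4, 1.1], [0.1, 1.5], [0.4, -0.4], [-0.6, -0.7], [0.9, 0.0], [0.4, -2.0]]
cap [ 0.424 -0.134  0.014]
micro [0.387 0.021 0.038]
pen [0.369 0.137 0.01 ]
beaker [ 0.728 -0.211  0.075]
reagent [0.725 0.214 0.1  ]
pot [0.708 0.341 0.055]
[[ 0.897 -0.001  0.441]
 [-0.441 -0.001  0.897]
 [-0.    -1.    -0.002]]
```

```bash
python3 - <<'E'
from h import *
y=-.1652; c,s=np.cos(y),np.sin(y)
g=np.array([.525-.038*c,-.3019-.038*s,.17]);print(g)
moves(g,toolR([0,0,-1],[-s,c,0]))
E
```

```text
[ 0.48751735 -0.29565091  0.17      ]
shift in present tool axes [ 568.    80.3 -674.7] rotvec deg (tool) [  0.09 -16.71  -0.02] shift in target axes [ 350.    79.3 -809.6]
```

Request:
apply_moves(
  moves=[
    [-1, 0, 0, 0, 0, -8.35, 0],
    [-1, 0, 0, 0, 0, -8.35, 0],
    [-1, 19.4, 4.4, -45, 0, 0, 0],
    [-1, 19.4, 4.4, -45, 0, 0, 0],
    [-1, 19.4, 4.4, -45, 0, 0, 0],
    [-1, 19.4, 4.4, -45, 0, 0, 0],
    [-1, 19.4, 4.4, -45, 0, 0, 0],
    [-1, 19.4, 4.4, -45, 0, 0, 0],
    [-1, 19.4, 4.4, -45, 0, 0, 0],
    [-1, 19.4, 4.4, -45, 0, 0, 0],
    [-1, 19.4, 4.4, -45, 0, 0, 0],
    [-1, 19.4, 4.4, -45, 0, 0, 0],
    [-1, 19.4, 4.4, -45, 0, 0, 0],
    [-1, 19.4, 4.4, -45, 0, 0, 0],
    [-1, 19.4, 4.4, -45, 0, 0, 0],
    [-1, 19.4, 4.4, -45, 0, 0, 0],
    [-1, 19.4, 4.4, -45, 0, 0, 0],
    [-1, 19.4, 4.4, -45, 0, 0, 0],
    [-1, 19.4, 4.4, -45, 0, 0, 0],
    [-1, 19.4, 4.4, -45, 0, 0, 0],
  ],
)

```text
time: 2.15
tool_pos: [0.4867, -0.2976, 0.1705]
tool_rot: [0.705, -0.705, 0.059, -0.058]
contact_force: [0.0, 1.1, -0.2]
gripper_width: 0.999
```

Request:
apply_moves(
  moves=[
    [-1, 0, 0, 0, 0, 0, 0],
    [-1, 0, 0, 0, 0, 0, 0],
    [-1, 0, 0, 0, 0, 0, 0],
  ],
)

```text
time: 2.45
tool_pos: [0.4865, -0.2946, 0.1708]
tool_rot: [0.705, -0.704, 0.058, -0.058]
contact_force: [0.1, 0.8, 0.6]
gripper_width: 1.005
```

```bash
python3 - <<'E'
from h import *
import json
st=manip.state();cv2.imwrite("pics/w1.png",manip.grab_frame("wrist"))
json.dump({k:np.array(v).tolist() for k,v in st.items()},open("w1.json","w"))
y=-.1652; c,s=np.cos(y),np.sin(y)
g=np.array([.525-.038*c,-.3019-.038*s,.17]);moves(g,toolR([0,0,-1],[-s,c,0]),st);print(st["joint_vel"].round(3))
E
```

```text
shift in present tool axes [ 1.1  0.8 -0.8] rotvec deg (tool) [-0.04  0.02 -0.03] shift in target axes [ 1.1  0.8 -0.8]
[ 0.015 -0.02   0.005 -0.    -0.002 -0.002]
```

View pics/w1.png

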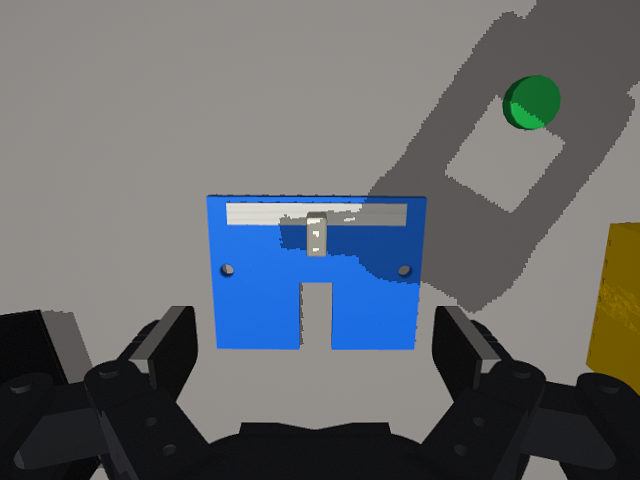

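The wrist view shows the cover's corners at (207,196), (427,198), (218,349), (415,349), its holes at (227,270) and (404,271), and the grip block at about (316,235), centred between the jaws.

```bash
python3 - <<'E'
from h import *
import json
st=json.load(open("w1.json"))
p=fit([(l,q,"wrist",st) for l,q in [((-62,-80,8),(207,196)),((-62,80,8),(427,198)),((62,-80,8),(218,349)),((62,80,8),(415,349)),((-5,-68,8),(227,270)),((-5,68,8),(404,271))]],[.525,-.302,-.16])
c,s=np.cos(p[2]),np.sin(p[2])
g=np.array([p[0]-.038*c,p[1]-.038*s,.031]);moves(g,toolR([0,0,-1],[-s,c,0]))
E
```

```text
[ 0.5266 -0.3006 -0.17  ] yaw -9.74 res [[-0.3, 0.5], [0.0, -0.5], [-0.5, -0.9], [-0.7, -0.1], [0.4, 0.6], [1.4, 0.3]]
shift in present tool axes [  2.4 140.1   0.5] rotvec deg (tool) [-0.01  0.33 -0.  ] shift in target axes [  2.4 140.1   0.6]
```

Request:
apply_moves(
  moves=[
    [-1, 2.4, 45, 0.6, 0, 0.3, 0],
    [-1, 0, 45, 0, 0, 0, 0],
    [-1, 0, 30, 0, 0, 0, 0],
    [-1, 0, 19, 0, 0, 0, 0],
    [-1, 0, 0, 0, 0, 0, 0],
    [-1, 0, 0, 0, 0, 0, 0],
    [1, 0, 0, 0, 0, 0, 0],
    [1, 0, 0, 0, 0, 0, 0],
    [1, 0, 0, 0, 0, 0, 0],
    [1, 0, 0, 0, 0, 0, 0],
    [1, 0, 0, 0, 0, 0, 0],
    [1, 0, 0, 0, 0, 0, 0],
    [1, 0, 0, 0, 0, 0, 0],
    [1, 0, 0, 0, 0, 0, 0],
  ],
)

```text
time: 3.9
tool_pos: [0.4897, -0.2955, 0.0328]
tool_rot: [-0.704, 0.705, -0.06, 0.061]
contact_force: [0.2, 1.8, 5.6]
gripper_width: 0.15
```

```bash
python3 - <<'E'
from h import *
y=-.1199; c,s=np.cos(y),np.sin(y)
g=np.array([.5923-.038*c,.0014-.038*s,.032+.07+.07]);print(g)
moves(g,toolR([0,0,-1],[-s,c,0]))
E
```

```text
[0.55457282 0.00594529 0.172     ]
shift in present tool axes [  12.9 -139.3  308.1] rotvec deg (tool) [ 0.01 -2.91  0.04] shift in target axes [  28.4 -139.2  307.1]
```

Request:
apply_moves(
  moves=[
    [1, 0, -5, 0, 0, 0, 0],
    [1, 0, -15, 0, 0, 0, 0],
    [1, 0, -30, 0, 0, 0, 0],
    [1, 0, -35, 0, 0, 0, 0],
    [1, 0, -35, 0, 0, 0, 0],
    [1, 0, -35, 0, 0, 0, 0],
    [1, 0, -15, 0, 0, -1.4, 0],
    [1, 1, 0, 10, 0, -1.5, 0],
    [1, 3.4, 0, 37, 0, 0, 0],
    [1, 4, 0, 43, 0, 0, 0],
    [1, 4, 0, 43, 0, 0, 0],
    [1, 4, 0, 43, 0, 0, 0],
    [1, 4, 0, 43, 0, 0, 0],
    [1, 4, 0, 43, 0, 0, 0],
    [1, 3, 0, 30, 0, 0, 0],
    [1, 1, 0, 15, 0, 0, 0],
    [1, 0, 0, 0, 0, 0, 0],
    [1, 0, 0, 0, 0, 0, 0],
  ],
)

```text
time: 5.7
tool_pos: [0.5536, 0.0058, 0.2005]
tool_rot: [-0.706, 0.706, -0.043, 0.041]
contact_force: [0.0, -0.6, -2.3]
gripper_width: 0.147
```

```bash
python3 - <<'E'
from h import *
import json
y=-.1199; c,s=np.cos(y),np.sin(y)
st=manip.state();print(st["contact_force"].round(1),st["gripper_width"])
json.dump({k:np.array(v).tolist() for k,v in st.items()},open("w2.json","w"))
a=manip.grab_frame("wrist");cv2.imwrite("pics/w2.png",a)
s_=manip.grab_frame("scene")[190:330,210:350]
o=np.zeros((600,800,3),np.uint8);o[:480,:640]=a;cv2.imwrite("pics/w2v.png",a)
cv2.imwrite("pics/s2.png",cv2.resize(s_,None,fx=4,fy=4,interpolation=3))
g=np.array([.5923-.038*c,.0014-.038*s,.137]);moves(g,toolR([0,0,-1],[-s,c,0]),st)
E
```

```text
[ 0.  -0.6 -2.3] 0.14703764819331303
shift in present tool axes [ 1.1 63.5  0.3] rotvec deg (tool) [ 0.04  0.04 -0.16] shift in target axes [ 1.  63.5  0.2]
```

View pics/w2.png

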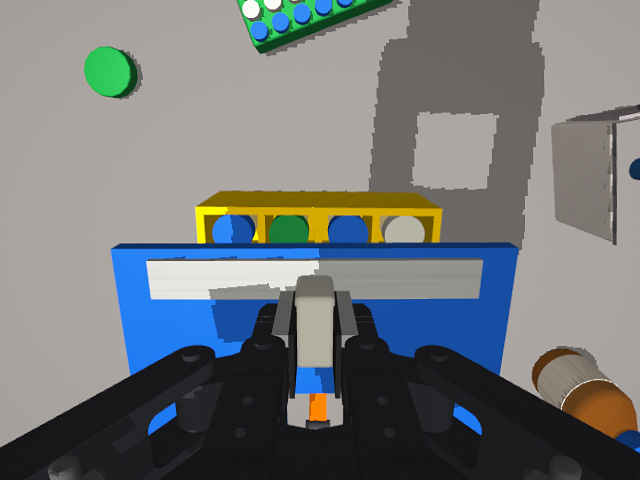

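The wrist view shows the cover held level in roll, with its near corners at about (112,249) and (518,249). The rack's near rim corners are at about (196,207) and (442,208), and the fingers hide the holes. I'll go lower and look closer.

Request:
apply_moves(
  moves=[
    [1, 1, 20, 0.2, 0, 0, 0],
    [1, 0, 25, 0, 0, 0, 0],
    [1, 0, 14, 0, 0, 0, 0],
    [1, 0, 4, 0, 0, 0, 0],
    [1, 0, 0, 0, 0, 0, 0],
    [1, 0, 0, 0, 0, 0, 0],
  ],
)

```text
time: 6.4
tool_pos: [0.5562, 0.0057, 0.1403]
tool_rot: [-0.706, 0.706, -0.042, 0.043]
contact_force: [0.5, -0.0, -1.2]
gripper_width: 0.148
```

```bash
python3 - <<'E'
from h import *
import json
st=manip.state();print(st["contact_force"].round(1),st["tool_pos"])
json.dump({k:np.array(v).tolist() for k,v in st.items()},open("w3.json","w"))
a=manip.grab_frame("wrist");cv2.imwrite("pics/w3.png",a)
s=manip.grab_frame("scene");cv2.imwrite("pics/s3.png",s);t=manip.grab_frame("top");cv2.imwrite("pics/t3.png",t)
o=np.zeros((600,800,3),np.uint8)
w=a[190:270,80:240];o[:200,:400]=cv2.resize(w,(400,200),interpolation=3)
w=a[190:270,400:560];o[:200,400:]=cv2.resize(w,(400,200),interpolation=3)
o[200:,:440]=cv2.resize(s[210:310,230:340],(440,400),interpolation=3)
o[200:,440:]=cv2.resize(t[180:280,280:370],(360,400),interpolation=3)
cv2.imwrite("pics/v3.png",cv2.convertScaleAbs(o,alpha=1.2))
E
```

```text
[ 0.5 -0.  -1.2] [0.55624188 0.00572871 0.14031908]
```

View pics/v3.png

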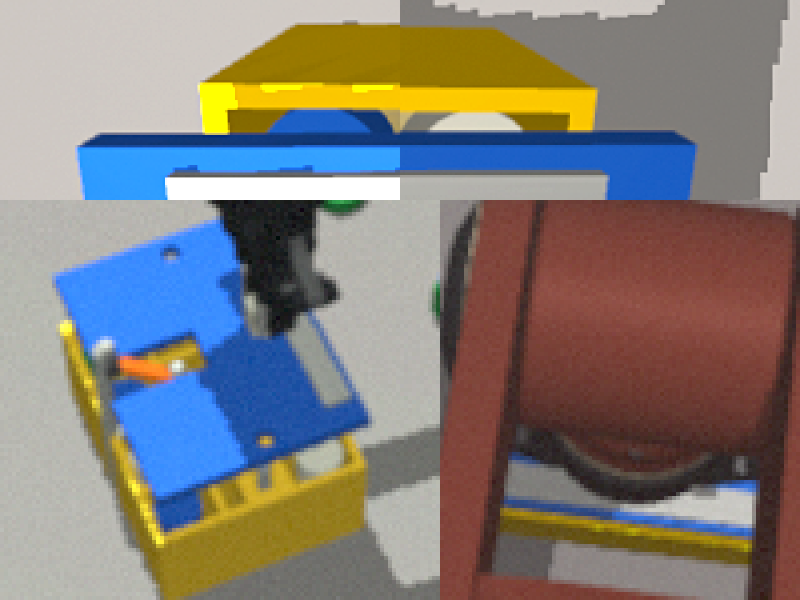

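The crop shows the rack's near rim corners at (200,84) and (596,89), and the cover's near top corners at (79,147) and (695,146). In the scene panel the hook comes up through the slot, the holes are at (171,253) and (266,440), and the left pin tip is visible at (265,470).

```bash
cat > f3.py <<'E'
from h import *
import json
st=json.load(open("w3.json"))
L=lambda x,y:(80+x/2.5,190+y/2.5);Q=lambda x,y:(400+(x-400)/2.5,190+y/2.5);S=lambda x,y:(230+x/4,210+(y-200)/4)
rw=[((-62.5,-80,70),L(200,84)),((-62.5,80,70),Q(596,89)),((-62.5,-80,0),L(297,23)),((-62.5,80,0),Q(497,28))]
rs=[((62.5,80,70),S(155,543)),((-62.5,80,70),S(366,468)),((60,0,154),S(105,348)),((18,0,110),S(178,366)),((-62.5,80,0),S(366,528))]
cw=[((-62,-80,8),L(79,147)),((-62,80,8),Q(695,146)),((-62,-80,0),L(99,133)),((-62,80,0),Q(674,132))]
cs=[((62,-80,8),S(55,273)),((62,80,8),S(160,495)),((-62,80,8),S(370,416)),((-5,-68,8),S(171,252)),((-5,68,8),S(266,440)),((4,-13,8),S(195,335))]
x=[.59,0,-.12]
W=lambda L:[(*o,"wrist",st) for o in L]; C=lambda L:[(*o,"scene",None) for o in L]
print("rack w,s");fit(W(rw),x);fit(C(rs),x)
z=st["tool_pos"][2]-.0328
print("cover w,s z",z);fit(W(cw),x,z);fit(C(cs),x,z)
def W6(p,l): return p[:3]+R.from_euler("ZYX",p[3:]).apply(np.array(l)/1000)
for nm,obs in(("scene",C(cs)),("both",C(cs)+W(cw))):
    f=lambda p:np.concatenate([proj(W6(p,l),n,s)[0]-px for l,px,n,s in obs])
    r=least_squares(f,[.59,0,z,-.12,0,0],loss="soft_l1");print("6d",nm,r.x.round(4),np.degrees(r.x[3:]).round(2),r.cost.round(2))
E
python3 f3.py
```

```text
rack w,s
[ 0.5958  0.0021 -0.1279] yaw -7.33 res [[0.7, -0.1], [-0.1, 0.1], [0.2, 0.1], [-1.4, -0.2]]
[ 0.5939  0.0071 -0.1386] yaw -7.94 res [[0.7, 0.6], [0.5, -0.0], [-1.4, -1.0], [0.0, -0.3], [-0.2, 0.4]]
cover w,s z 0.10751908431857723
[ 5.938e-01  3.000e-04 -1.198e-01] yaw -6.86 res [[0.5, -0.1], [-0.5, -0.1], [1.7, -0.1], [-1.4, -0.1]]
[ 0.5917  0.0049 -0.1228] yaw -7.03 res [[-0.2, 0.4], [-0.5, 0.9], [0.5, 0.4], [0.3, 0.0], [0.1, -0.8], [-0.3, -1.5]]
6d scene [ 0.5879 -0.0039  0.0932 -0.1131 -0.0304 -0.0181] [-6.48 -1.74 -1.04] 1.39
6d both [ 0.5933  0.001   0.1055 -0.1289  0.0467 -0.0287] [-7.39  2.68 -1.65] 8.82
```

Request:
apply_moves(
  moves=[
    [1, 1.8, 0, 2.6, 0, 0.6, 0],
    [1, 0, 0, 0, 0, 0, 0],
    [1, 0, 6, 0, 0, 0, 0],
    [1, 0, 6, 0, 0, 0, 0],
    [1, 0, 0, 0, 0, 0, 0],
  ],
)

```text
time: 7.05
tool_pos: [0.5564, 0.0086, 0.1253]
tool_rot: [0.706, -0.706, 0.047, -0.045]
contact_force: [0.1, 0.2, -3.6]
gripper_width: 0.146
```

Request:
apply_moves(
  moves=[
    [1, 0, 4, 0, 0, 0, 0],
    [1, 0, 3, 0, 0, 0, 0],
    [1, 0, 3, 0, 0, 0, 0],
    [1, 0, 0, 0, 0, 0, 0],
  ],
)

```text
time: 7.45
tool_pos: [0.5576, 0.0083, 0.1167]
tool_rot: [-0.706, 0.706, -0.046, 0.046]
contact_force: [-0.3, -1.0, -3.4]
gripper_width: 0.147
```

Request:
apply_moves(
  moves=[
    [1, 0, 3, 0, 0, 0, 0],
    [1, 0, 3, 0, 0, 0, 0],
    [1, 0, 3, 0, 0, 0, 0],
    [1, 0, 0, 0, 0, 0, 0],
  ],
)

```text
time: 7.85
tool_pos: [0.5576, 0.0083, 0.1077]
tool_rot: [-0.706, 0.706, -0.046, 0.046]
contact_force: [1.9, -0.1, -4.0]
gripper_width: 0.147
```

Request:
apply_moves(
  moves=[
    [1, 0, 2, 0, 0, 0, 0],
    [1, 0, 2, 0, 0, 0, 0],
    [1, 0, 1, 0, 0, 0, 0],
    [1, 0, 0, 0, 0, 0, 0],
    [1, 0, 0, 0, 0, 0, 0],
  ],
)

```text
time: 8.35
tool_pos: [0.5576, 0.0084, 0.1031]
tool_rot: [-0.706, 0.706, -0.046, 0.046]
contact_force: [1.6, 0.1, -2.9]
gripper_width: 0.153
```

Request:
apply_moves(
  moves=[
    [1, 0, 1, 0, 0, 0, 0],
    [1, 0, 0, 0, 0, 0, 0],
    [0.2, 0, 0, 0, 0, 0, 0],
    [0, 0, 0, 0, 0, 0, 0],
    [0, 0, 0, 0, 0, 0, 0],
    [-1, 0, -5, 0, 0, 0, 0],
    [-1, 0, -25, 0, 0, 0, 0],
    [-1, 0, -40, 0, 0, 0, 0],
    [-1, 0, -40, 0, 0, 0, 0],
    [-1, 0, -40, 0, 0, 0, 0],
    [-1, 0, 0, 0, 0, 0, 0],
    [-1, 0, 0, 0, 0, 0, 0],
  ],
)

```text
time: 9.55
tool_pos: [0.5583, 0.0084, 0.254]
tool_rot: [-0.706, 0.706, -0.045, 0.047]
contact_force: [-0.2, -0.0, -0.1]
gripper_width: 1.0
```

```bash
cat > seal.py <<'E'
from h import *
import sys
def goal(x,y,yaw,back,lean=36,up=8):
    Z=R.from_euler("z",yaw);l=np.radians(lean);h=np.radians(28)
    a=Z.apply([np.sin(l),0,-np.cos(l)]);Rt=toolR(a,Z.apply([0,1,0]))
    g=np.array([x,y,.075])+Z.apply([-.039-up/1e3*np.sin(h),0,.052+up/1e3*np.cos(h)])
    return g-a*back,Rt
if __name__=="__main__":
    x,y,yaw,b=map(float,sys.argv[1:]);g,Rt=goal(x,y,yaw,b);print(g);moves(g,Rt)
E
python3 seal.py .5306 .3147 .2111 .1
python3 - <<'E'
from h import *
import json
st=manip.state();print(st["tool_pos"],st["contact_force"])
json.dump({k:np.array(v).tolist() for k,v in st.items()},open("w4.json","w"))
a=manip.grab_frame("wrist");s=manip.grab_frame("scene");cv2.imwrite("pics/s4.png",s)
o=np.zeros((480,800,3),np.uint8)
o[:360,:480]=a[60:420,80:560];o[:400,480:]=cv2.resize(s[220:320,245:325],(320,400),interpolation=3)
cv2.imwrite("pics/v4.png",o)
E
```

```text
[0.43131966 0.29342495 0.21496528]
shift in present tool axes [-163.1   38.5  266.1] rotvec deg (tool) [  6.17 -18.9  -35.45] shift in target axes [-75.1  -6.3 305.3]
[0.55827407 0.00841207 0.2540355 ] [-0.22561441 -0.03300444 -0.14096377]
```

View pics/v4.png

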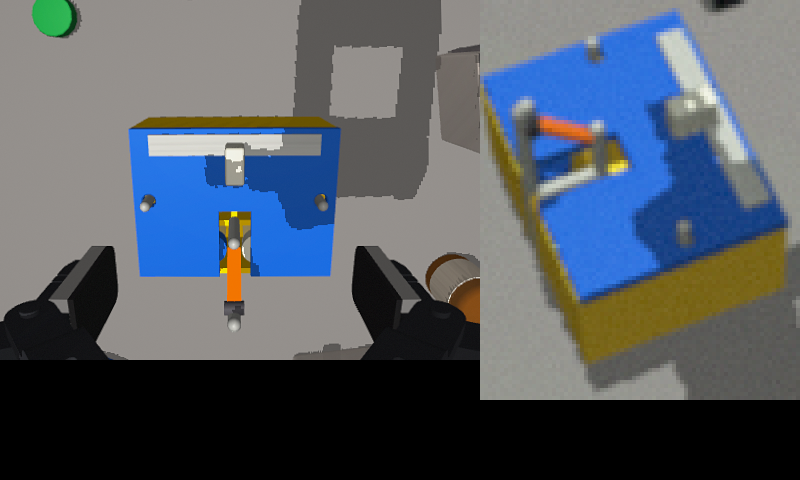

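The cover is home: both pin tips stand out of the holes at (147,206) and (321,203), and the nose tip is at (234,244) in the slot. Next is the seal, going round the front of the rail.

```bash
python3 - <<'E'
from h import *
import json
st=json.load(open("w4.json"))
A=lambda x,y:(x+80,y+60)
p=fit([(l,A(*q),"wrist",st) for l,q in [((-5,-68,93),(147,206)),((-5,68,93),(321,203)),((18,0,110),(234,244)),((-62,-80,78),(130,128)),((-62,80,78),(340,128)),((62,-80,78),(140,276)),((62,80,78),(331,276)),((60,0,154),(234,325))]],[.592,0,-.12])
S=lambda x,y:(245+(x-480)/4,220+y/4)
q=fit([(l,S(*q),"scene",None) for l,q in [((-5,-68,93),(594,40)),((-5,68,93),(684,224)),((18,0,110),(598,124)),((62,-80,78),(485,78)),((62,80,78),(583,300)),((-62,80,78),(785,224)),((60,0,154),(524,101))]],[.592,0,-.12])
E
```

```text
[ 0.5943  0.0029 -0.1289] yaw -7.38 res [[-2.2, 0.1], [3.5, 2.7], [0.7, -0.6], [-1.5, 0.1], [0.5, -0.3], [-0.3, -0.8], [-1.2, -1.1], [0.9, 5.2]]
[ 0.5934  0.0079 -0.14  ] yaw -8.02 res [[0.6, -0.1], [0.3, 0.2], [0.4, 0.4], [-0.6, -0.5], [-1.0, -0.4], [1.0, -0.6], [-0.7, 0.9]]
```

Request:
apply_moves(
  moves=[
    [-1, -45, 0, 0, 0, 0, 0],
    [-1, -45, 0, 0, 0, 0, 0],
    [-1, -45, 0, 0, 0, 0, 0],
    [-1, -35, 0, 0, 0, 0, 0],
    [-1, 0, 0, 0, 1.234, -3.78, -7.09],
    [-1, 0, 0, 0, 1.234, -3.78, -7.09],
    [-1, 0, 0, 0, 1.234, -3.78, -7.09],
    [-1, 0, 0, 0, 1.234, -3.78, -7.09],
    [-1, 0, 0, 0, 1.234, -3.78, -7.09],
    [-1, 0, 0, 0, 0, 0, 0],
  ],
)

```text
time: 10.65
tool_pos: [0.4116, 0.0298, 0.2468]
tool_rot: [0.696, -0.647, -0.279, -0.139]
contact_force: [-0.7, -0.0, -1.3]
gripper_width: 0.998
```

```bash
python3 seal.py .5306 .3147 .2111 .1; python3 -c "
from plant import manip;s=manip.state();print(s['joint_pos'],s['tool_pos'])"
```

```text
[0.43131966 0.29342495 0.21496528]
shift in present tool axes [ 42.   70.2 253.4] rotvec deg (tool) [-0.36 -0.29 -1.37] shift in target axes [ 41.6  69.6 253.6]
[-0.29190704 -1.00812767  2.43024951  0.30517366  1.1945067  -2.10691774] [0.41157362 0.02981221 0.24680897]
```

Request:
apply_moves(
  moves=[
    [-1, 7, 11.7, 42.3, 0, 0, 0],
    [-1, 7, 11.7, 42.3, 0, 0, 0],
    [-1, 7, 11.7, 42.3, 0, 0, 0],
    [-1, 7, 11.7, 42.3, 0, 0, 0],
    [-1, 7, 11.7, 42.3, 0, 0, 0],
    [-1, 7, 11.7, 42.3, 0, 0, -1.2],
    [-1, 0, 0, 0, 0, 0, 0],
    [-1, 0, 0, 0, 0, 0, 0],
  ],
)

```text
time: 11.45
tool_pos: [0.431, 0.2954, 0.2187]
tool_rot: [0.693, -0.644, -0.289, -0.145]
contact_force: [0.0, -0.2, -0.3]
gripper_width: 0.997
```

```bash
python3 seal.py .5306 .3147 .2111 .1; python3 - <<'E'
from h import *
import json
st=manip.state();print(st["tool_pos"],st["joint_pos"].round(3))
json.dump({k:np.array(v).tolist() for k,v in st.items()},open("w5.json","w"))
a=manip.grab_frame("wrist");cv2.imwrite("pics/w5.png",a)
E
```

```text
[0.43131966 0.29342495 0.21496528]
shift in present tool axes [-2.3  2.9 -2. ] rotvec deg (tool) [-0.24  0.1   0.02] shift in target axes [-2.3  3.  -2. ]
[0.43098062 0.29539946 0.21868203] [ 0.556 -0.525  2.232 -0.262  0.851 -1.115]
```

View pics/w5.png

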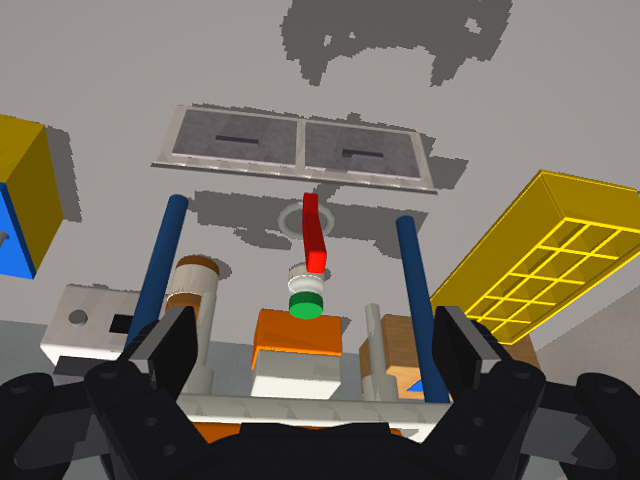

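The wrist view shows the ring centred at about (306,222), the handle rising from (311,195) to its end at (317,262), and the bar at the bottom near y≈405.

```bash
python3 - <<'E'
from h import *
import json
from seal import goal
st=json.load(open("w5.json"))
o=[((0,0,5),(306,222),"wrist",st),((-53,0,78),(317,262),"wrist",st),((-24,0,24),(313,220),"wrist",st)]
p=fit(o,[.53,.314,.21],.075)
S=lambda x,y:(325+x/3.5,250+y/3.5);D=lambda x,y:(75+(x-458)/2.2,225+y/2.2)
q=fit(o+[((0,0,5),S(212,358),"scene",None),((-53,0,77),D(636,130),"top",None)],p,.075)
# rail from wrist: bar near lower corner & base near corners
fit([((-35,100,75),(437,193),"wrist",st),((-35,-100,75),(152,165),"wrist",st)],[.525,.3,.07])
for b in(.1,0):moves(*goal(*p,b))
g,Rt=goal(*p,0)
r=R.from_euler("z",.0731)
for z in(.218,.230):print(z,proj(np.array([.5254,.299,z])+r.apply([[-.028,.03,0],[-.028,-.03,0]]),"wrist",st))
E
```

```text
[0.5307 0.3104 0.0755] yaw 4.32 res [[0.6, 0.4], [0.4, -1.2], [-2.3, 0.6]]
[0.5307 0.3113 0.0965] yaw 5.53 res [[1.8, 0.5], [0.1, -1.1], [-1.7, 0.7], [-1.0, -1.3], [-1.5, 0.5]]
[0.528  0.3007 0.0778] yaw 4.46 res [[1.2, 0.5], [-1.0, 0.2]]
shift in present tool axes [-2.9  3.5  8.5] rotvec deg (tool) [-4.79  6.27  0.12] shift in target axes [-3.9  2.8  8.4]
shift in present tool axes [ -3.6 103.1   0.2] rotvec deg (tool) [-4.79  6.27  0.12] shift in target axes [ -3.9 102.8   8.4]
0.218 [[351.55599409 394.80029486]
 [226.84416414 389.32505267]]
0.23 [[353.00309297 420.52931469]
 [223.56865218 415.77116061]]
```

The two estimates of the seal's yaw disagree, 4° against 12°. I'll settle it by fitting the handle's red silhouette.

```bash
cat > sil.py <<'E'
from h import *
import json,itertools
from scipy.optimize import minimize
st=json.load(open("w5.json"));im=cv2.imread("pics/w5.png").astype(int)
m=((im[...,2]>90)&(im[...,1]<60)&(im[...,0]<60));m=m.astype(np.uint8)
m[:180]=0;m[290:]=0;m[:,:280]=0;m[:,340:]=0
ys,xs=np.where(m);print("mask",m.sum(),xs.min(),xs.max(),ys.min(),ys.max())
sg=np.array(list(itertools.product([-1,1],[-1,1],[0,1])),float)
B1=np.c_[-24+7*sg[:,0],5*sg[:,1],0+24*sg[:,2]]
h=np.radians(28);ax=np.array([-np.sin(h),0,np.cos(h)]);ex=np.array([np.cos(h),0,np.sin(h)])
B2=np.array([-24,0,24])+62*sg[:,2:]*ax+7*sg[:,:1]*ex+np.c_[0*sg[:,0],5*sg[:,1],0*sg[:,0]]
K=4
M=cv2.resize(m[170:300,270:350],None,fx=K,fy=K,interpolation=0)
def ren(p):
    o=np.zeros_like(M);Z=R.from_euler("z",p[2])
    for B in(B1,B2):
        q=proj(np.array([p[0],p[1],.075])+Z.apply(B/1000),"wrist",st)
        q=(q+.5-[270,170])*K
        cv2.fillConvexPoly(o,cv2.convexHull(q.astype(np.float32)).astype(np.int32),1)
    return o
def cost(p):
    o=ren(p);ring=proj([p[0],p[1],.08],"wrist",st)[0]
    return 1-(o&M).sum()/(o|M).sum()+0.003*np.sum((ring-[306,222])**2)
for y0 in np.radians([0,4,8,12,16]):
    r=minimize(cost,[.5307,.311,y0],method="Nelder-Mead",options=dict(initial_simplex=np.array([.5307,.311,y0])+np.array([[0,0,0],[.004,0,0],[0,.004,0],[0,0,.05]])))
    print(r.x.round(4),np.degrees(r.x[2]).round(1),r.fun.round(3))
    r=minimize(lambda q:cost([q[0],q[1],y0]),[.5307,.311],method="Nelder-Mead",options=dict(initial_simplex=[[.5307,.311],[.534,.311],[.5307,.315]]));print("   fixed",np.degrees(y0),r.x.round(4),r.fun.round(3))
E
python3 sil.py
```

```text
mask 1451 302 326 193 272
[0.5312 0.3103 0.0925] 5.3 0.121
   fixed 0.0 [0.5319 0.3077] 0.24
[0.5308 0.3103 0.0946] 5.4 0.123
   fixed 4.0 [0.5312 0.3097] 0.135
[0.531  0.3102 0.0879] 5.0 0.121
   fixed 8.0 [0.5301 0.3117] 0.177
[0.531  0.31   0.0875] 5.0 0.122
   fixed 12.000000000000002 [0.5297 0.3135] 0.354
[0.5317 0.3103 0.0861] 4.9 0.12
   fixed 16.0 [0.53   0.3152] 0.531
```

```bash
for b in .1 0; do python3 seal.py .5311 .3103 .091 $b;done
```

```text
[0.42998581 0.30107313 0.21496528]
shift in present tool axes [-2.8  3.6  6.8] rotvec deg (tool) [-4.26  5.55  0.12] shift in target axes [-3.4  3.1  6.8]
[0.48852114 0.30641459 0.13406358]
shift in present tool axes [ -3.4 103.3  -0.6] rotvec deg (tool) [-4.26  5.55  0.12] shift in target axes [ -3.4 103.1   6.8]
```

Request:
apply_moves(
  moves=[
    [-1, 0, 0, 0, -4.2, 5.5, 0.1],
    [-1, -3.4, 3, 6.8, 0, 0, 0],
    [-1, 0, 0, 0, 0, 0, 0],
    [-1, 0, 25, 0, 0, 0, 0],
    [-1, 0, 25, 0, 0, 0, 0],
    [-1, 0, 20, 0, 0, 0, 0],
    [-1, 0, 15, 0, 0, 0, 0],
    [-1, 0, 10, 0, 0, 0, 0],
    [-1, 0, 5, 0, 0, 0, 0],
    [-1, 0, 0, 0, 0, 0, 0],
    [-1, 0, 0, 0, 0, 0, 0],
  ],
)

```text
time: 12.6
tool_pos: [0.4893, 0.3066, 0.1354]
tool_rot: [0.682, -0.661, -0.25, -0.188]
contact_force: [1.2, 0.1, 0.6]
gripper_width: 1.0
```

```bash
python3 seal.py .5311 .3103 .091 0
```

```text
[0.48852114 0.30641459 0.13406358]
shift in present tool axes [-1.4  0.6 -0.2] rotvec deg (tool) [-0.14  0.    0.16] shift in target axes [-1.4  0.6 -0.2]
```

Request:
apply_moves(
  moves=[
    [1, -1.4, 0.6, 0, 0, 0, 0],
    [1, 0, 0, 0, 0, 0, 0],
    [1, 0, 0, 0, 0, 0, 0],
    [1, 0, 0, 0, 0, 0, 0],
    [1, 0, 0, 0, 0, 0, 0],
    [1, 0, 0, 0, 0, 0, 0],
    [1, 0, 0, 0, 0, 0, 0],
    [1, 0, 0, 0, 0, 0, 0],
  ],
)

```text
time: 13.4
tool_pos: [0.4883, 0.3067, 0.1335]
tool_rot: [0.682, -0.661, -0.25, -0.188]
contact_force: [-1.7, -0.7, 1.3]
gripper_width: 0.11
```

```bash
python3 - <<'E'
from h import *
import json
st=manip.state();print(st["tool_pos"],st["joint_pos"].round(3),st["gripper_width"])
json.dump({k:np.array(v).tolist() for k,v in st.items()},open("grip.json","w"))
E
```

```text
[0.48833146 0.30666591 0.13347203] [ 0.549 -0.226  2.166 -0.431  0.667 -0.845] 0.11029740601895753
```

```bash
cat > place.py <<'E'
from h import *
import json,sys
g=json.load(open("grip.json"));R0=quat(g["tool_rot"]);p0=np.array(g["tool_pos"])
S0=R.from_euler("z",.091);s0=np.array([.5311,.3103,.075])
dS=S0.inv()*R0; dp=S0.inv().apply(p0-s0)
x,y,z,yaw=map(float,sys.argv[1:5]);pitch=float(sys.argv[5]) if len(sys.argv)>5 else 0
S=R.from_euler("ZY",[yaw,pitch],degrees=True)
P=np.array([x,y,z])+S.apply(dp);print(P,manip.state()["joint_pos"].round(2));moves(P,S*dS)
E
python3 place.py .44 .30 .10 5.2; python3 place.py .50 .016 .15 -7.4
```

```text
[0.39723058 0.29637629 0.15847203] [ 0.55 -0.23  2.17 -0.43  0.67 -0.85]
shift in present tool axes [-59.3 -74.2  -1.8] rotvec deg (tool) [-0.01  0.01 -0.  ] shift in target axes [-59.3 -74.2  -1.8]
[0.45747012 0.02179342 0.20847203] [ 0.55 -0.23  2.17 -0.43  0.67 -0.85]
shift in present tool axes [  -1.6  -94.6 -280.7] rotvec deg (tool) [-7.43 10.19 -0.02] shift in target axes [  49.1  -57.6 -286.4]
```

Request:
apply_moves(
  moves=[
    [1, 3.5, -4.9, 0, 0, 0, 0],
    [1, 0, 0, 0, 0, 0, 0],
    [1, -16, -12, 0, 0, 0, 0],
    [1, -24, -17.6, 0, 0, 0, 0],
    [1, -24, -17.6, 0, 0, 0, 0],
    [1, 0, 0, 0, 0, 0, 0],
    [1, 0, 0, 0, 0, 0, 0],
  ],
)

```text
time: 14.1
tool_pos: [0.4088, 0.2994, 0.1399]
tool_rot: [0.682, -0.661, -0.25, -0.188]
contact_force: [0.3, 0.3, -0.2]
gripper_width: 0.105
```

```bash
python3 place.py .515 .02 .145 -7.4
```

```text
[0.47247012 0.02579342 0.20347203] [ 0.64 -0.43  2.31 -0.46  0.76 -0.76]
shift in present tool axes [  68.4  -29.5 -278.2] rotvec deg (tool) [-7.480e+00  1.022e+01  1.000e-02] shift in target axes [ 116.9    6.  -263.2]
```

Request:
apply_moves(
  moves=[
    [1, 0, 0, 0, -3.74, 5.11, 0],
    [1, 0, 0, 0, -3.74, 5.11, 0],
    [1, 23.5, -32.4, 0, 0, 0, 0],
    [1, 5, 2, -44, 0, 0, 0],
    [1, 5, 2, -44, 0, 0, 0],
    [1, 5, 2, -44, 0, 0, 0],
    [1, 5, 2, -44, 0, 0, 0],
    [1, 28, 11.5, -38, 0, 0, 0],
    [1, 28, 11.5, -38, 0, 0, 0],
    [1, 17, 7.4, -11, 0, 0, 0],
    [1, 0, 0, 0, 0, 0, 0],
    [1, 0, 0, 0, 0, 0, 0],
  ],
)

```text
time: 15.3
tool_pos: [0.4724, 0.025, 0.2031]
tool_rot: [-0.657, 0.685, 0.174, 0.262]
contact_force: [0.8, 1.0, -1.1]
gripper_width: 0.109
```

```bash
python3 place.py .6059 .0015 .125 -7.4;  python3 - <<'E'
from h import *
import json
st=manip.state()
json.dump({k:np.array(v).tolist() for k,v in st.items()},open("w6.json","w"))
a=manip.grab_frame("wrist");s=manip.grab_frame("scene");cv2.imwrite("pics/s6.png",s);cv2.imwrite("pics/w6.png",a)
o=np.zeros((480,800,3),np.uint8)
o[:480,:360]=a[:,140:500];o[:440,360:]=cv2.resize(s[200:310,235:345],(440,440),interpolation=3)
cv2.imwrite("pics/v6.png",o)
E
```

```text
[0.56337012 0.00729342 0.18347203] [-0.09 -0.74  2.38 -0.03  0.87 -1.52]
shift in present tool axes [63.3 70.3 -5.8] rotvec deg (tool) [ 0.12 -0.11 -0.09] shift in target axes [63.1 70.4 -6.1]
```

View pics/v6.png

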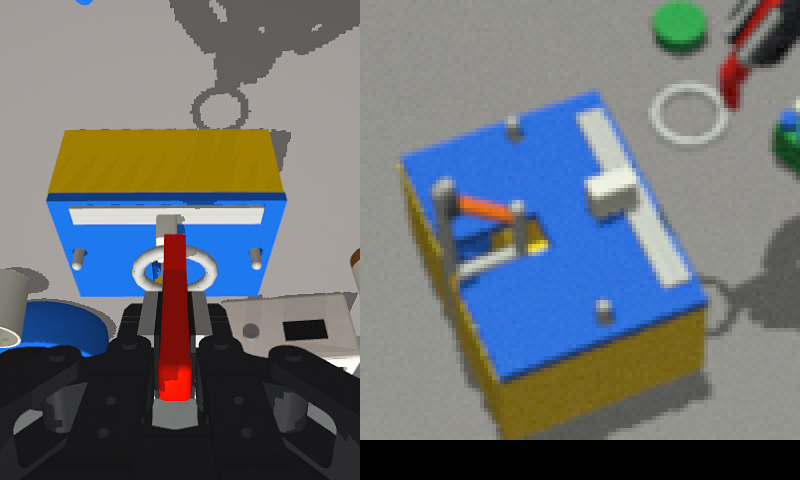

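The ring is held level, in the scene panel at (689,112) with the nose tip at (519,206). In the wrist view the ring is at about (175,270).

```bash
python3 - <<'E'
from h import *
import json
st=json.load(open("w6.json"))
S=lambda x,y:(235+(x-360)/4,200+y/4)
# expected ring from rigid grasp model
g=json.load(open("grip.json"));R0=quat(g["tool_rot"]);p0=np.array(g["tool_pos"])
T=quat(st["tool_rot"])*R0.inv();c=np.array(st["tool_pos"])+T.apply(np.array([.5311,.3103,.0782])-p0)
print("ring model",c,"seal z axis",T.apply([0,0,1]),"yaw",np.degrees(.091)+np.degrees(T.as_rotvec()[2]))
r=ray(S(689,112),c[2],"scene");n=ray(S(519,204),.108,"scene");print("scene ring",r,"nose",n,"diff",n-r)
w=ray((315,270.5),c[2],"wrist",st);print("wrist ring",w)
a=np.radians(-7.4)
fit([(l,S(*q),"scene",None) for l,q in [((-5,-68,93),(514,126)),((-5,68,93),(604,308)),((18,0,110),(519,204)),((62,-80,78),(403,158)),((62,80,78),(503,380)),((-62,80,78),(706,303)),((60,0,154),(443,183)),((-62,-80,78),(599,93))]],[.592,0,-.12])
A=lambda x,y:(x+140,y)
p=fit([(l,A(*q),"wrist",st) for l,q in [((-5,-68,93),(80,250)),((-5,68,93),(255,250)),((-62,-80,78),(47,201)),((-62,80,78),(286,201)),((62,-80,78),(80,296)),((62,80,78),(260,296)),((-62.5,-80,0),(66,130)),((-62.5,80,0),(269,130))]],[.592,0,-.12])
E
```

```text
ring model [0.51481265 0.01911064 0.14780755] seal z axis [1.71043747e-03 3.86459956e-04 9.99998463e-01] yaw -7.560576351728449
scene ring [0.51241523 0.02225797 0.14780755] nose [0.61039321 0.00305865 0.108     ] diff [ 0.09797798 -0.01919932 -0.03980755]
wrist ring [0.51437898 0.01880475 0.14780755]
[ 0.5941  0.0088 -0.1371] yaw -7.86 res [[0.4, -1.2], [0.3, -0.4], [0.1, 0.8], [-0.3, -0.1], [-0.9, 0.1], [0.8, -0.0], [-0.6, 0.9], [0.1, -0.4]]
[ 0.5961  0.0026 -0.1306] yaw -7.49 res [[-2.6, 18.2], [2.7, 18.0], [-0.4, 0.3], [0.6, -0.1], [0.8, 0.2], [-3.4, -0.0], [0.1, -0.7], [0.1, -1.0]]
```

```bash
python3 place.py .6072 .002 .125 -7.5
```

```text
[0.56468029 0.00786764 0.18347203] [-0.09 -0.74  2.38 -0.03  0.87 -1.52]
shift in present tool axes [65.2 71.  -6.7] rotvec deg (tool) [-0.04  0.11 -0.1 ] shift in target axes [65.1 71.1 -6.5]
```

Request:
apply_moves(
  moves=[
    [1, 24, 17.5, -2, 0, 0, 0],
    [1, 28, 20.4, -2.7, 0, 0, 0],
    [1, 16.4, 12, -1.5, 0, 0, 0],
    [1, 8, 5.7, -0.5, 0, 0, 0],
    [1, -5.5, 7.7, 0, 0, 0, 0],
    [1, -5.7, 7.7, 0, 0, 0, 0],
    [1, 0, 0, 0, 0, 0, 0],
    [1, 0, 0, 0, 0, 0, 0],
  ],
)

```text
time: 16.2
tool_pos: [0.564, 0.0075, 0.1831]
tool_rot: [-0.657, 0.685, 0.175, 0.261]
contact_force: [0.4, -0.3, -1.5]
gripper_width: 0.108
```

```bash
python3 place.py .6072 .002 .125 -7.5; python3 place.py .6072 .002 .105 -7.5;python3 - <<'E'
from h import *
import json
st=manip.state();print(st["contact_force"])
json.dump({k:np.array(v).tolist() for k,v in st.items()},open("w7.json","w"))
a=manip.grab_frame("wrist");s=manip.grab_frame("scene");cv2.imwrite("pics/s7.png",s);cv2.imwrite("pics/w7.png",a)
o=np.zeros((480,800,3),np.uint8)
o[:480,:360]=a[:,140:500];o[:440,360:]=cv2.resize(s[210:283,240:313],(440,440),interpolation=3)
cv2.imwrite("pics/v7.png",o)
E
```

```text
[0.56468029 0.00786764 0.18347203] [-0.12 -0.39  2.2  -0.01  0.7  -1.55]
shift in present tool axes [0.8 0.1 0.5] rotvec deg (tool) [-0.02  0.08 -0.1 ] shift in target axes [0.8 0.1 0.5]
[0.56468029 0.00786764 0.16347203] [-0.12 -0.39  2.2  -0.01  0.7  -1.55]
shift in present tool axes [-11.   16.2   0.5] rotvec deg (tool) [-0.02  0.08 -0.1 ] shift in target axes [-11.   16.2   0.5]
[ 0.37313661 -0.30574764 -1.48398086]
```

View pics/v7.png

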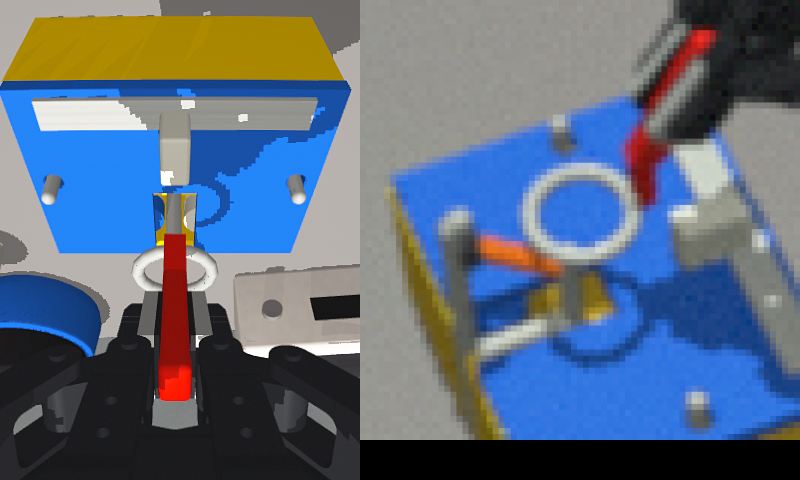

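The ring is now above the nose: in the scene panel the ring centre is at (582,215) and the nose tip just below its near rim at about (573,263), as the parallax calls for. I'll check this by numbers.

```bash
python3 - <<'E'
from h import *
S=lambda x,y:(240+(x-360)/6.027,210+y/6.027)
S_=lambda x,y:(x,y)
r=ray(S(582,215),.1277+.003,"scene")
u=R.from_euler("z",7.5,degrees=True)
for q in [(573,260),(573,264)]:
    n=ray(S(*q),.110,"scene");print("nose-ring in rack axes mm",u.apply(n-r)*1000)
p=fit([(l,S(*q),"scene",None) for l,q in [((-5,-68,93),(563,122)),((-5,68,93),(698,398)),((62,-80,78),(392,184)),((60,0,154),(457,216))]],[.592,0,-.13])
n=np.array([p[0]+.018*np.cos(p[2]),p[1]+.018*np.sin(p[2]),0]);print(u.apply(n-r)*1000)
E
```

```text
nose-ring in rack axes mm [  6.00260476   3.58386459 -20.7       ]
nose-ring in rack axes mm [  6.64468081   5.2233013  -20.7       ]
[ 0.5934  0.0082 -0.1246] yaw -7.14 res [[0.0, -0.1], [0.7, 0.1], [-0.0, -1.0], [-0.7, 0.8]]
[   5.24848984   -0.5757269  -130.7       ]
```

Request:
apply_moves(
  moves=[
    [1, 0.8, 0, 1.8, 0, 0, 0],
    [1, -5.9, 8.1, 0, 0, 0, 0],
    [1, -4.7, 6.5, 0, 0, 0, 0],
    [1, 0, 0, 0, 0, 0, 0],
  ],
)

```text
time: 16.7
tool_pos: [0.5657, 0.0087, 0.1656]
tool_rot: [-0.657, 0.685, 0.175, 0.262]
contact_force: [-2.4, 0.6, 1.0]
gripper_width: 0.105
```

Request:
apply_moves(
  moves=[
    [1, -3, 4, 0, 0, 0, 0],
    [1, -3, 4, 0, 0, 0, 0],
    [1, 0, 0, 0, 0, 0, 0],
  ],
)

```text
time: 17.0
tool_pos: [0.5653, 0.0088, 0.1556]
tool_rot: [-0.657, 0.685, 0.175, 0.261]
contact_force: [-2.5, 0.1, 2.5]
gripper_width: 0.111
```

Request:
apply_moves(
  moves=[
    [1, -3, 4, 0, 0, 0, 0],
    [1, -3, 4, 0, 0, 0, 0],
    [1, 0, 0, 0, 0, 0, 0],
  ],
)

```text
time: 17.3
tool_pos: [0.5642, 0.009, 0.1439]
tool_rot: [-0.658, 0.685, 0.174, 0.26]
contact_force: [1.2, -0.3, -0.8]
gripper_width: 0.108
```

Request:
apply_moves(
  moves=[
    [1, -1.8, 2.4, 0, 0, 0, 0],
    [1, -1.8, 2.4, 0, 0, 0, 0],
    [1, 0, 0, 0, 0, 0, 0],
  ],
)

```text
time: 17.6
tool_pos: [0.5652, 0.0089, 0.1397]
tool_rot: [-0.657, 0.685, 0.175, 0.261]
contact_force: [-0.1, -0.2, -1.2]
gripper_width: 0.109
```

Request:
apply_moves(
  moves=[
    [1, -1.2, 1.6, 0, 0, 0, 0],
    [1, -0.6, 0.8, 0, 0, 0, 0],
    [1, 0, 0, 0, 0, 0, 0],
    [1, 0, 0, 0, 0, 0, 0],
  ],
)

```text
time: 18.0
tool_pos: [0.5656, 0.0088, 0.1377]
tool_rot: [-0.657, 0.685, 0.175, 0.262]
contact_force: [0.2, 0.1, -1.0]
gripper_width: 0.105
```

```bash
python3 - <<'E'
from h import *
s=manip.grab_frame("scene");cv2.imwrite("pics/v8.png",cv2.resize(s[200:300,235:335],(600,600),interpolation=3))
E
```

```text
(no output)
```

View pics/v8.png

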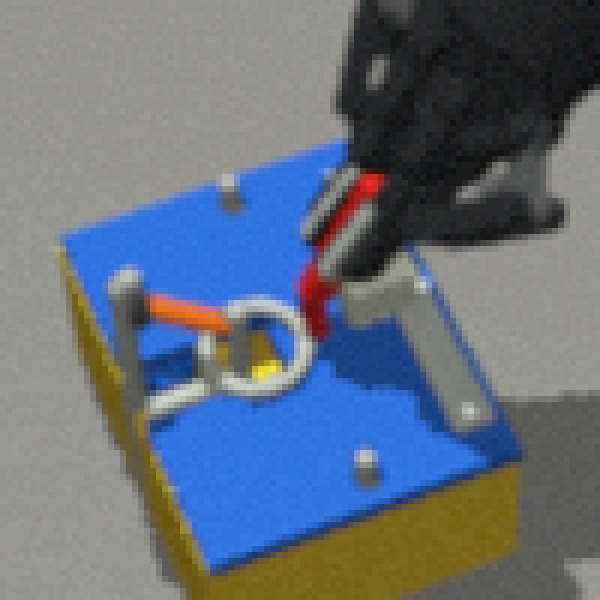

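The ring lies round the nose at about (258,347), and the orange gate is back against the nose above it. Now I'll set it down, release and withdraw.

Request:
apply_moves(
  moves=[
    [1, -0.6, 0.8, 0, 0, 0, 0],
    [1, -0.3, 0.4, 0, 0, 0, 0],
    [1, 0, 0, 0, 0, 0, 0],
  ],
)

```text
time: 18.35
tool_pos: [0.5657, 0.0088, 0.1364]
tool_rot: [-0.657, 0.685, 0.175, 0.262]
contact_force: [-0.3, -0.9, 0.5]
gripper_width: 0.108
```

Request:
apply_moves(
  moves=[
    [0.6, 0, 0, 0, 0, 0, 0],
    [0.4, 0, 0, 0, 0, 0, 0],
    [0.3, 0, 0, 0, 0, 0, 0],
    [0.3, 0, 0, 0, 0, 0, 0],
    [0.3, 0, 0, 0, 0, 0, 0],
    [0.3, 0, -10, 0, 0, 0, 0],
    [0.3, 0, -25, 0, 0, 0, 0],
    [0.3, 0, -35, 0, 0, 0, 0],
    [0.3, 0, -35, 0, 0, 0, 0],
    [0.3, 0, 0, 0, 0, 0, 0],
    [0.3, 0, 0, 0, 0, 0, 0],
  ],
)

```text
time: 19.45
tool_pos: [0.5045, 0.0167, 0.2223]
tool_rot: [-0.657, 0.684, 0.176, 0.263]
contact_force: [-0.3, -0.1, -0.6]
gripper_width: 0.35
```

```bash
python3 - <<'E'
from h import *
from sil import B1,B2
st=manip.state();print(st["tool_pos"],st["contact_force"].round(1))
s=manip.grab_frame("scene");cv2.imwrite("pics/s9.png",s);t=manip.grab_frame("top");cv2.imwrite("pics/t9.png",t)
a=cv2.imread("pics/t0.png") if 0 else cv2.imread("pics/top0.png")
# orange gate and red handle masks, before/after
def msk(i,roi,f):
    x0,x1,y0,y1=roi;m=f(i.astype(int));z=np.zeros(m.shape,bool);z[y0:y1,x0:x1]=1;ys,xs=np.where(m&z);return len(xs),xs.mean().round(1),ys.mean().round(1),xs.min(),xs.max(),ys.min(),ys.max()
org=lambda i:(i[...,2]>150)&(i[...,1]>60)&(i[...,1]<130)&(i[...,0]<80)
red=lambda i:(i[...,2]>110)&(i[...,1]<60)&(i[...,0]<60)
r=(235,335,200,300)
for n in("s4","s7","s9"):
    print(n,"gate",msk(cv2.imread(f"pics/{n}.png"),r,org))
print("handle",msk(s,r,red))
# expected handle silhouette for seal seated at ring (rack x 11.5) using scene-frame rack
for x in(.6055,.6075):
  q=proj(np.array([x,.0065,.078])+R.from_euler("z",-.131).apply(np.r_[B1,B2]/1000),"scene");print("expected handle bbox",q.min(0),q.max(0))
# bystanders: image difference vs start in top view
d=cv2.absdiff(t,a).max(2)
for n,(x,y) in dict(cap=(393,320),micro=(316,338),pen=(258,346),beaker=(434,172),reagent=(222,167),pot=(162,178)).items():print(n,(d[y-14:y+14,x-14:x+14]>40).mean().round(2))
E
```

```text
mask 1451 302 326 193 272
[0.531  0.3101 0.0869] 5.0 0.123
   fixed 0.0 [0.5322 0.3077] 0.239
[0.532  0.3105 0.0954] 5.5 0.124
   fixed 4.0 [0.5312 0.3097] 0.137
[0.5312 0.3102 0.0899] 5.2 0.121
   fixed 8.0 [0.5307 0.3117] 0.176
[0.5313 0.3102 0.0914] 5.2 0.12
   fixed 12.000000000000002 [0.5298 0.3135] 0.354
[0.5315 0.3103 0.0901] 5.2 0.12
   fixed 16.0 [0.5299 0.3151] 0.531
[0.50447203 0.01666393 0.2222897 ] [-0.3 -0.1 -0.6]
s4 gate (37, np.float64(266.0), np.float64(252.4), np.int64(260), np.int64(272), np.int64(250), np.int64(258))
s7 gate (33, np.float64(265.5), np.float64(252.3), np.int64(260), np.int64(272), np.int64(250), np.int64(258))
s9 gate (42, np.float64(269.5), np.float64(249.8), np.int64(260), np.int64(300), np.int64(230), np.int64(254))
handle (88, np.float64(292.0), np.float64(239.9), np.int64(285), np.int64(300), np.int64(230), np.int64(255))
expected handle bbox [283.81899187 228.7150102 ] [302.81994076 257.78295837]
expected handle bbox [283.03977649 229.09407464] [302.02524498 258.16278981]
cap 0.0
micro 0.97
pen 0.56
beaker 0.0
reagent 0.0
pot 0.0
```

The handle is where it should be. I'll check the gate without the handle's pixels, and check the microrack and pen in the scene view, since the arm hides them in the top view.

```bash
python3 - <<'E'
from h import *
org=lambda i:(i[...,2].astype(int)>140)&(i[...,1]>50)&(i[...,1]<140)&(i[...,0]<90)
s=cv2.imread("pics/s9.png");b=cv2.imread("pics/scene0.png");s4=cv2.imread("pics/s4.png")
for n,i in(("s4",s4),("s9",s)):
    m=org(i)[245:262,256:282];print(n);print("\n".join("".join(".#"[v] for v in r) for r in m))
print(proj([[.387,.021,.02],[.369,.137,.005]],"scene").round())
d=cv2.absdiff(s,b).max(2)
for n,p in(("micro",[.387,.021,.03]),("pen",[.369,.137,.008])):
    x,y=proj(p,"scene")[0].astype(int);print(n,x,y,(d[y-8:y+8,x-8:x+8]>40).mean())
# rendered tip of gate (shut / 0.12 open) in scene-frame rack
def tip(t):
    L=43;a=np.radians(45)+t;x=54-L*np.cos(a);z=133-L*np.sin(a)
    return np.array([.5938,.008,0])+R.from_euler("z",-.133).apply([x/1e3,0,z/1e3])
print([proj(tip(t),"scene")[0].round(1) for t in(0,.12,.5)])
E
```

```text
s4Traceback (most recent call last):
  File "<stdin>", line 5, in <module>
  File "<stdin>", line 5, in <genexpr>
  File "<stdin>", line 5, in <genexpr>
TypeError: string indices must be integers, not 'numpy.bool'
```

```bash
python3 - <<'E'
from h import *
org=lambda i:(i[...,2].astype(int)>140)&(i[...,1]>50)&(i[...,1]<140)&(i[...,0]<90)
s=cv2.imread("pics/s9.png");b=cv2.imread("pics/scene0.png");s4=cv2.imread("pics/s4.png")
for n,i in(("s4",s4),("s9",s)):
    m=org(i)[245:262,256:282];print(n);print("\n".join("".join(".#"[int(v)] for v in r) for r in m))
d=cv2.absdiff(s,b).max(2)
for n,p in(("micro",[.387,.021,.03]),("pen",[.369,.137,.008])):
    x,y=proj(p,"scene")[0].astype(int);print(n,x,y,(d[y-8:y+8,x-8:x+8]>40).mean())
def tip(t):
    L=43;a=np.radians(45)+t;x=54-L*np.cos(a);z=133-L*np.sin(a)
    return np.array([.5938,.008,0])+R.from_euler("z",-.133).apply([x/1e3,0,z/1e3])
print([proj(tip(t),"scene")[0].round(1) for t in(0,.12,.5)])
E
```

```text
s4
..........................
..........................
..........................
..........................
..........................
....###...................
....########..............
.....###########..........
.......##########.........
...........#######........
..........................
..........................
..........................
...............##.........
...............##.........
......................#...
..........................
s9
..........................
..........................
..........................
..........................
..........................
....###...................
....########..............
.....###########..........
.......##########.........
...........#######........
..........................
..........................
..........................
...............##.........
...............##.........
......................#...
..........................
micro 359 235 0.0
pen 392 271 0.3671875
[array([272.6, 254.3]), array([271. , 255.7]), array([265.2, 259.7])]
```

```bash
python3 -c "
from plant import manip
print(manip.job_done(),manip.state()['time'])"
```

```text
the job is handed in; nothing more can be done
the job is handed in; nothing more can be done
```

The cover is home on both pins, the seal's ring is round the hook's nose, and the gate has closed above it. I handed the job in at about 20 s of the 69 s allowed; no verdict is reported.

**Last checks:**
- **Cover:** both pin tips stood out of the holes with the hook in the slot. The tool height at contact put the underside at the rim, about 70 mm.
- **Ring:** the upward push on the ring, about 2.5 N, vanished as it went past the gate. The picture taken before release shows it lying round the nose.
- **Gate:** after release, its pixels in the scene view match those from before the seal was fitted, so it is shut.
- **Handle:** its outline agrees with the seated position to about 3 pixels.
- **Clearance:** the gripper is about 100 mm clear of the seal and reads close to zero force.

**Bystanders:** the cap, beaker, reagent bottle and pot are unchanged in the top view, and the microrack is unchanged in the scene view. I could not confirm the pen, because its area of the picture had changed (probably the arm or its shadow, but I did not look). The fingertips and carried seal passed at least 65 mm above it.

**Disagreements:**
- **Scene camera:** it put things about 4 to 5 mm further in y than the other cameras, so I used relative positions for the fits.
- **Seal yaw:** the first estimate was 12°. A silhouette fit in the wrist view gave 5°, and I used that.

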